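# Set out repaired chair feet on their finishing boards

## Robot

A 6-joint arm with a two-finger parallel gripper is mounted at the origin on the work surface. World frame = base frame: x ahead of the robot, y to its left, z up, the work surface at z = 0. Lengths are in m, angles in rad, forces in N, time in s.
With the tool pointing down it reaches from about 0.3 to 0.85 m from the base axis. Payload 5.4 kg.
Tool frame: the origin (TCP) lies on the centre line of the jaws, within the pads' length; the fingertips stand 19 mm ahead of it and the grasp point (between the pads) is the TCP; z points along the fingers, y is the direction in which the jaws open and shut (so a half turn about z gives the same grasp; the last joint's range is limited). The gripper opens to 85 mm and grips with 20 to 120 N. Pads are 22 mm wide; open, the fingers measure 114 mm over their backs; the gripper's body (76 mm by 85 mm) begins 54 mm behind the grasp point. The pads swing forward as they close: fully open they stand 13 mm farther back than shut.
Start: joints at [-1.374, 0.158, 1.597, -0, 1.386, -0.21], TCP at [0.227, -0.528, 0.25] pointing down, gripper open.
Joint ranges: [-2.91, 2.91], [-0.94, 2.29], [0.18, 2.7], [-1.29, 4.43], [0.17, 2.64], [-3, 3]. Speed limits (rad/s): [2.57, 2.57, 3.14, 3.14, 3.14, 3.14].

## Interface

Orientations are given as a unit quaternion [w, x, y, z].
In Python, from rig import manip gives the robot as it stands.
- The arm moves only by the tool arm_command, never from a script. Its argument "commands" is a list of rows, each a list of 5 numbers: the closure, from 0 (fully open) to 1 (shut), then the shift along the world's x, y, z in cm, then the turn about the world's z in degrees. In form: [[gripper, dx, dy, dz, turn], ...]. A call has 1 to 12 rows; each row is the pose to reach, as a shift and turn from the pose commanded when the call began; what a row does not reach only later rows make up. A row lasts 1/12 s, in which the tool goes at most 41.7 mm and 7.16 degrees, less where a joint would pass 70% of its speed; a pose out of reach is approached as far as the arm can. A call with a gripper value outside its range is refused whole. The fingers move at their own pace and stop on an object; the grip force is fixed at half the most. Time passes only in rows, so rows that repeat a pose let the fingers close. It gives the time, the measured TCP pose, the force and the opening at its end, in the units of the state.
- manip.observe(): the state, without advancing time (a new reading comes with each control period).
- manip.read_camera(name): name is "side" or "top"; returns (picture, depth): 384x512x3 uint8, red, green, blue; 384x512 float32, m along the optical axis (not along the pixel's ray), 0 where there is no reading.
- manip.camera_params(name): a dict with "camera_matrix" (3x3 intrinsics, pixels), "rvec" (rotation vector, rad) and "tvec" (3), from world to camera coordinates, as OpenCV has them. Camera axes: x right, y down, z forward; pixel columns grow to the right and rows downward; lengths in m; the calibration is good to about 2 mm. A picture is of the moment at which its call begins. camera_params takes no time and is no camera call.
- manip.job_done(): hands the job in, once; it reports no verdict.
The state is a dict: "time": time; "joint_positions": joint angles; "qvel": joint speeds; "joint_efforts": joint torques, N m; "eef_pos": TCP position; "orientation": TCP orientation; "wrist_force": force on the tool from outside, world axes, zero at the start; "wrist_torque": the same for the moment, N m; "finger_gap": finger opening in m.
Only numpy, scipy, OpenCV 4.12 (cv2) and the standard library are available. Lean on these libraries where they do the work, as an engineer would, in place of code of your own. Each camera call takes 0.05 s, during which the arm holds its last target.

## Task

Pick out the three turned chair feet (the ones with a steel stud on top) and stand each one upright on the cork pad of the board whose painted stripe has its colour, wholly on the cork: first the pale one, then the dark red, and the black one last, so that no dark stain is carried on to lighter wood. Set each one down rather than letting it drop, let go of it, and leave the drawer knobs, the tin and the tape roll where they are.

Things in the scene. Friction and masses are not known exactly. Their poses are not given: they have to be found in the camera images.
- foot_pale: pale honey-coloured turned wooden chair foot standing upright, its colour the only difference from the other feet: foot end 40 mm across, narrow waist, cylindrical head 50 mm across from 32 to 60 mm above its underside (the place to grip), a 26 mm steel plate and a short 8 mm steel stud on top, 72 mm high in all, 50 to 120 g. Origin: centre of its underside; z up along its axis. Round, so yaw does not matter.
- foot_red: dark red turned wooden chair foot standing upright, its colour the only difference from the other feet: foot end 40 mm across, narrow waist, cylindrical head 50 mm across from 32 to 60 mm above its underside (the place to grip), a 26 mm steel plate and a short 8 mm steel stud on top, 72 mm high in all, 50 to 120 g. Origin: centre of its underside; z up along its axis. Round, so yaw does not matter.
- foot_black: black-stained turned wooden chair foot standing upright, its colour the only difference from the other feet: foot end 40 mm across, narrow waist, cylindrical head 50 mm across from 32 to 60 mm above its underside (the place to grip), a 26 mm steel plate and a short 8 mm steel stud on top, 72 mm high in all, 50 to 120 g. Origin: centre of its underside; z up along its axis. Round, so yaw does not matter.
- board_pale: fixed grey-painted finishing board, 110 x 80 mm and 10 mm thick, with a round cork pad 66 mm across whose top is 12 mm above the table, and beside the pad a pale honey-coloured painted sample stripe (32 x 78 mm) that tells which foot belongs here. Origin: on the table straight under the centre of the cork pad; its x points from the pad to the stripe, whose middle is 54 mm away; z up.
- board_red: fixed grey-painted finishing board, 110 x 80 mm and 10 mm thick, with a round cork pad 66 mm across whose top is 12 mm above the table, and beside the pad a dark red painted sample stripe (32 x 78 mm) that tells which foot belongs here. Origin: on the table straight under the centre of the cork pad; its x points from the pad to the stripe, whose middle is 54 mm away; z up.
- board_black: fixed grey-painted finishing board, 110 x 80 mm and 10 mm thick, with a round cork pad 66 mm across whose top is 12 mm above the table, and beside the pad a black-stained painted sample stripe (32 x 78 mm) that tells which foot belongs here. Origin: on the table straight under the centre of the cork pad; its x points from the pad to the stripe, whose middle is 54 mm away; z up.
- knob_pale: bystander: loose pale honey-coloured mushroom-shaped drawer knob without a stud, 36 mm across and 29 mm high. Origin: centre of its underside, z up.
- knob_black: bystander: loose black-stained mushroom-shaped drawer knob without a stud, 36 mm across and 29 mm high. Origin: centre of its underside, z up.
- tin: bystander: loose red varnish tin with a paper band, 66 mm across and 75 mm high. Origin: centre of its underside, z up.
- tape: bystander: loose roll of blue tape lying flat, 90 mm across outside, 72 mm inside, 25 mm high. Origin: centre of its underside, z up.
There are look-alikes about, which are no part of the job. Leave any turquoise look-alike of the board_pale alone.

How it is judged:
By the outcome, as a careful person would: the job done as asked, in the order asked, and still so for the second after the job is handed in, with the robot touching nothing.
It also fails if it takes over 96 s, if anything falls off the work surface, if the arm or the gripper's body presses on something with over 40 N, if the wrist force passes 120 N, or if a joint passes its speed limit or range.

## Working session

There is one attempt and no reset: what is moved stays moved. The work goes in short steps, Python scripts to look and compute and a tool call to move; the robot and the scene stay as the last step left them, time stands still between calls to the robot, and variables do not carry over. Pictures are saved under pics/ and viewed, and the job is handed in when it is done.

Besides the shell and the picture viewer there is one more tool, called after ">>>" by a JSON object that holds its "op" and its "data". arm_command: Moves the arm, as the interface text tells. Its arguments: {"type":"object","properties":{"commands":{"type":"array"}},"required":["commands"]}

```bash
mkdir -p pics
cat > h.py <<'E'
import numpy as np, cv2
from rig import manip
def cap(name,tag):
    im,d=manip.read_camera(name); p=manip.camera_params(name)
    np.savez(f'{tag}.npz',im=im,d=d,K=p['camera_matrix'],r=p['rvec'],t=p['tvec'])
    cv2.imwrite(f'pics/{tag}.png',cv2.resize(im[:,:,::-1],(800,600)))
    return im,d
def cloud(tag):
    z=np.load(tag+'.npz');K=np.array(z['K']);R=cv2.Rodrigues(np.array(z['r'],float))[0];t=np.array(z['t']).ravel()
    d=z['d'];v,u=np.mgrid[:d.shape[0],:d.shape[1]]
    c=np.stack([(u-K[0,2])/K[0,0]*d,(v-K[1,2])/K[1,1]*d,d],-1)
    w=(c-t)@R; w[d==0]=np.nan
    return z['im'],w
E
python3 - <<'E'
from h import *
cap('top','t0');cap('side','s0')
s=manip.observe();print(s['time'],s['eef_pos'],s['orientation'],s['finger_gap'])
E
```

```text
0.1 [ 0.22736426 -0.52758489  0.24940937] [-8.61201728e-04  9.79389290e-01  2.01979893e-01  2.91935656e-06] 0.08539570254093513
```

View pics/t0.png

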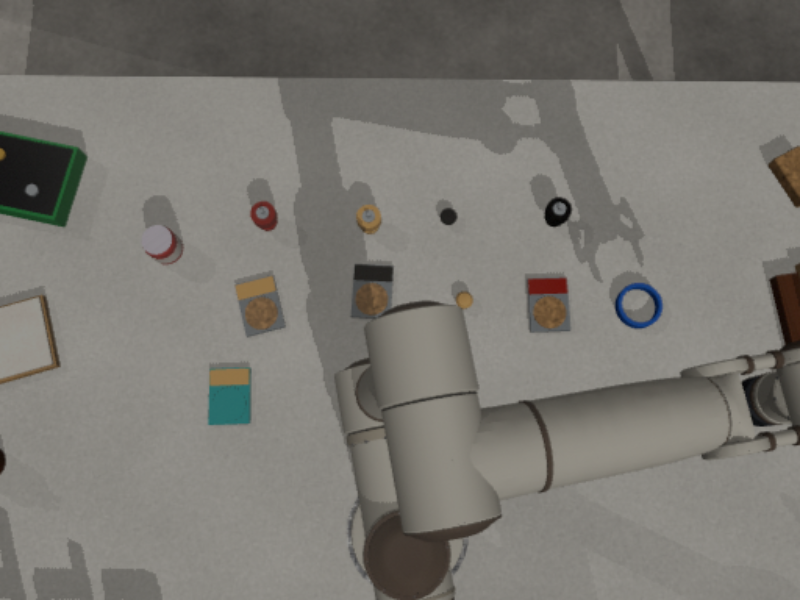

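View pics/s0.png

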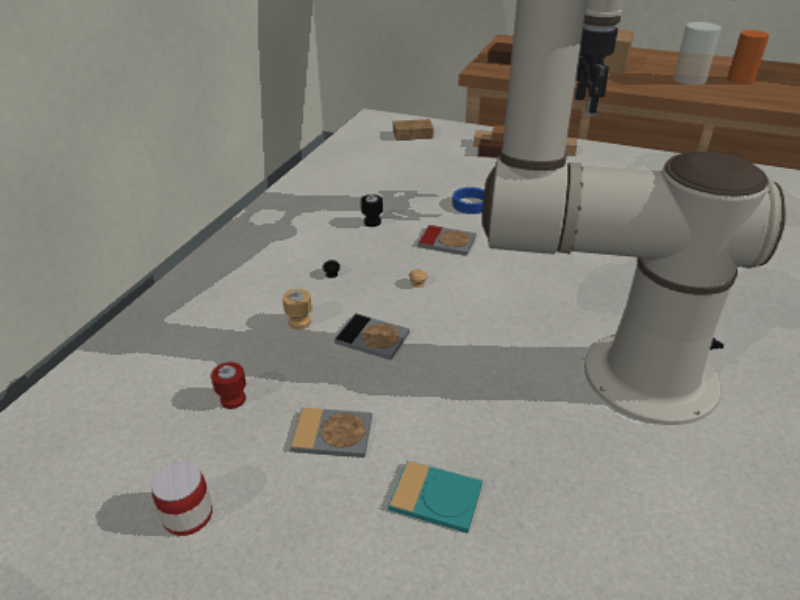

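The top view (800x600) shows three candidates with studs: red (264,215), pale (369,218) and black (558,211). The knobs at (448,216) and (464,300) are low with no stud, and the tin is at (163,245). The boards are pale (260,305), black (372,292) and red (549,305). The turquoise look-alike at (230,395) has no cork. Next I'll enlarge these and measure them.

```bash
cat > m.py <<'E'
from h import *
from scipy.optimize import least_squares
def fit(p):
    r=least_squares(lambda q:np.hypot(p[:,0]-q[0],p[:,1]-q[1])-q[2],[*p.mean(0)[:2],.025],loss='soft_l1',f_scale=.001);return r.x
def region(w,c,r,z0,z1):
    return (np.hypot(w[...,0]-c[0],w[...,1]-c[1])<r)&(w[...,2]>z0)&(w[...,2]<z1)
E
python3 - <<'E'
from m import *
imt,wt=cloud('t0'); ims,ws=cloud('s0')
px=lambda x,y:wt[int(y*.64),int(x*.64)]
feet=dict(red=(264,215),pale=(369,218),black=(558,211),knobb=(448,216),knobp=(464,300),tin=(160,240))
for n,c in feet.items():
    p0=px(*c)
    for tag,w in(('t',wt),('s',ws)):
        m=region(w,p0,.06,.015,.2); P=w[m]
        if len(P)<10: print(n,tag,len(P));continue
        z=P[:,2]; head=P[(z>.036)&(z<.056)] if z.max()>.05 else P
        top=P[z>.056]
        print(n,tag,p0.round(3),len(P),'zmax',z.max().round(3),'headfit',fit(head).round(4) if len(head)>5 else None,len(head),'topmean',((top.min(0)+top.max(0))/2).round(4) if len(top) else None, len(top))
for n,c in dict(pale=(260,312),black=(372,298),red=(549,312)).items():
    p0=px(*c)
    for tag,w,im in(('t',wt,imt),('s',ws,ims)):
        m=region(w,p0,.09,.004,.025)
        hsv=cv2.cvtColor(im,cv2.COLOR_RGB2HSV)
        b=m&(hsv[...,1]>70)&(region(w,p0,.045,.004,.025))
        P=w[b]; B=w[m]
        (cx,cy),r=cv2.minEnclosingCircle(P[:,:2].astype(np.float32)*1000)
        print(n,tag,p0.round(3),'cork mean',P.mean(0).round(4),'enc',round(cx,1),round(cy,1),round(r,1),len(P),'board rect',cv2.minAreaRect(B[:,:2].astype(np.float32)*1000))
for a,b,n in((imt,(130,115,250,110),'ct'),(ims,(120,115,200,220),'cs')):
    x,y,ww,hh=b; cv2.imwrite(f'pics/{n}.png',cv2.resize(a[y:y+hh,x:x+ww,::-1],None,fx=2.7 if n=='cs' else 3.2,fy=2.7 if n=='cs' else 3.2,interpolation=cv2.INTER_CUBIC))
E
```

```text
red t [0.611 0.295 0.061] 233 zmax 0.075 headfit [0.6134 0.2942 0.0223] 50 topmean [0.6147 0.2962 0.0656] 175
red s [0.611 0.295 0.061] 428 zmax 0.074 headfit [0.615  0.2961 0.0244] 128 topmean [0.6147 0.2979 0.0651] 251
pale t [0.607 0.082 0.062] 222 zmax 0.076 headfit [0.6096 0.0839 0.0229] 42 topmean [0.6098 0.0838 0.0661] 177
pale s [0.607 0.082 0.062] 312 zmax 0.073 headfit [0.6105 0.0836 0.0248] 102 topmean [0.6099 0.0851 0.0645] 166
black t [ 0.625 -0.295  0.06 ] 235 zmax 0.072 headfit [ 0.6289 -0.2965  0.0224] 45 topmean [ 0.6308 -0.2969  0.064 ] 182
black s [ 0.625 -0.295  0.06 ] 195 zmax 0.073 headfit [ 0.6293 -0.297   0.0239] 72 topmean [ 0.6285 -0.2967  0.0646] 89
knobb t [ 0.624 -0.075  0.026] 93 zmax 0.039 headfit [ 0.6238 -0.078   0.0124] 93 topmean None 0
knobb s [ 0.624 -0.075  0.026] 75 zmax 0.03 headfit [ 0.623  -0.0738  0.012 ] 75 topmean None 0
knobp t [ 0.447 -0.107  0.027] 97 zmax 0.038 headfit [ 0.4501 -0.1096  0.0123] 97 topmean None 0
knobp s [ 0.447 -0.107  0.027] 77 zmax 0.031 headfit [ 0.4477 -0.1045  0.0115] 77 topmean None 0
tin t [0.553 0.493 0.074] 46
[... 686 characters left out ...]
(466.5155944824219, 86.28400421142578), (136.90577697753906, 175.2552490234375), 43.32172393798828)
black s [0.454 0.075 0.016] cork mean [0.4511 0.078  0.0121] enc 450.7 76.9 34.1 291 board rect ((457.0684509277344, 85.53369903564453), (115.9925765991211, 146.7105712890625), 76.4103012084961)
red t [ 0.43  -0.28   0.013] cork mean [ 0.4318 -0.281   0.0125] enc 435.7 -281.4 39.3 359 board rect ((428.76806640625, -277.9527587890625), (172.08340454101562, 166.9668731689453), 21.0718994140625)
red s [ 0.43  -0.28   0.013] cork mean [ 0.4316 -0.2792  0.0124] enc 435.4 -280.0 40.0 171 board rect ((434.9090576171875, -265.2926025390625), (145.95468139648438, 142.8379364013672), 22.810585021972656)
```

View pics/ct.png

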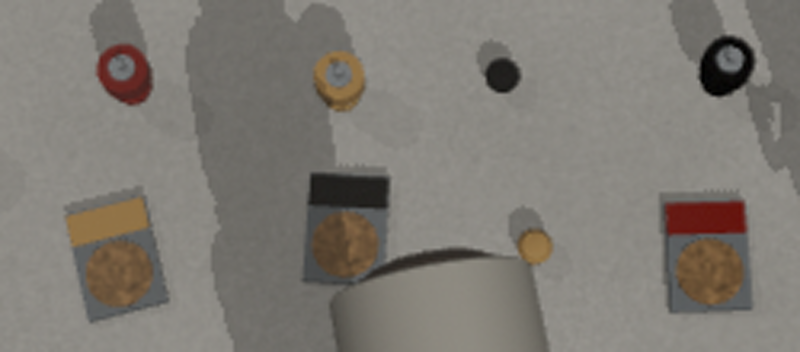

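```bash
cat > rect.py <<'E'
from m import *
def rect(tag,c,z=.012,half=.07,s=2000):
    q=np.load(tag+'.npz');n=int(2*half*s)
    i,j=np.mgrid[:n,:n]; X=c[0]+half-i/s; Y=c[1]+half-j/s
    P=np.stack([X,Y,0*X+z],-1).reshape(-1,3)
    uv=cv2.projectPoints(P,q['r'],q['t'],q['K'],None)[0].reshape(n,n,2).astype(np.float32)
    return cv2.remap(q['im'],uv[...,0],uv[...,1],cv2.INTER_LINEAR),X,Y
E
python3 - <<'E'
from rect import *
rows=[]
for n,c in dict(pale=(.424,.300),black=(.4515,.077),red=(.432,-.280)).items():
    row=[]
    for tag in('t0','s0'):
        im,X,Y=rect(tag,c)
        hsv=cv2.cvtColor(im,cv2.COLOR_RGB2HSV).astype(int)
        # matched disc vs. ring on cork mask
        lab=cv2.cvtColor(im,cv2.COLOR_RGB2LAB).astype(int)
        cork=((lab[...,2]>134)&(hsv[...,1]>60)).astype(np.float32)
        k=np.zeros((151,151),np.float32);cv2.circle(k,(75,75),72,-1,-1);cv2.circle(k,(75,75),0,1,-1)
        yy,xx=np.mgrid[-80:81,-80:81];r=np.hypot(xx,yy)
        k=np.where(r<=66,1/(r<=66).sum(),np.where(r<=74,-1/((r>66)&(r<=74)).sum(),0)).astype(np.float32)
        f=cv2.filter2D(cork,-1,k,borderType=cv2.BORDER_CONSTANT)
        i,j=np.unravel_index(f.argmax(),f.shape)
        print(n,tag,X[i,j].round(4),Y[i,j].round(4),f.max().round(2))
        o=im.copy();cv2.circle(o,(int(j),int(i)),66,(0,255,0),1);row.append(o[:,:,::-1])
    rows.append(np.vstack(row))
cv2.imwrite('pics/rect.png',cv2.resize(np.hstack(rows),(780,520)))
E
```

```text
pale t0 0.42 0.2975 0.96
pale s0 0.419 0.2985 0.95
black t0 0.452 0.0765 0.96
black s0 0.451 0.0775 0.92
red t0 0.429 -0.2815 0.96
red s0 0.4275 -0.2805 0.92
```

View pics/rect.png

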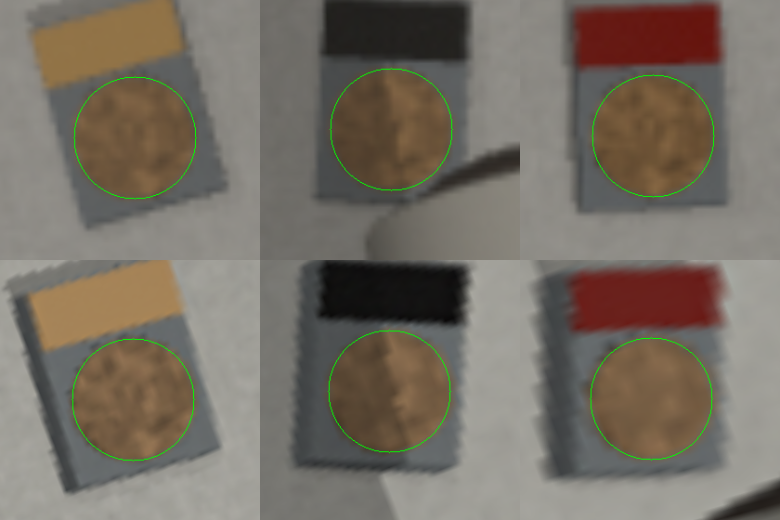

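View pics/cs.png

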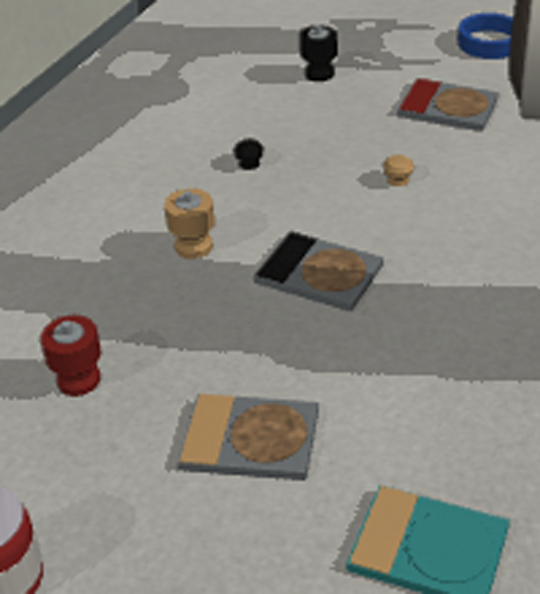

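Crop confirms it: the studded feet are pale (0.610,0.084), red (0.6145,0.2955) and black (0.629,-0.297). The corks are pale (0.4195,0.298), red (0.428,-0.281) and black (0.4515,0.077). Each board was chosen by its stripe, on a grey board with cork. I'll start with the pale foot.

>>> {"op": "arm_command", "data": {"commands": [[0, 3, 4.5, 0, 0], [0, 6, 9.5, 0, 0], [0, 9, 14.5, 0, 0], [0, 12, 19.5, 0, 0], [0, 15, 24, 0, 0], [0, 18, 29, 0, 0], [0, 21, 34, 0, 0], [0, 24, 38.5, 0, 0], [0, 27, 43, 0, 0], [0, 29, 46, 0, 0], [0, 31, 49.5, 0, 0], [0, 33, 52.5, 0, 0]]}}

```text
time: 1.1
eef_pos: [0.4935, -0.1023, 0.25]
orientation: [-0.0, 0.979, 0.202, -0.0]
wrist_force: [0.9, -1.0, -0.2]
finger_gap: 0.0857
```

>>> {"op": "arm_command", "data": {"commands": [[0, 3, 4, 0, 0], [0, 6, 8, 0, 0], [0, 8, 12, -2, 0], [0, 9, 15, -4, 0], [0, 11, 17, -7, 0], [0, 11.7, 18.6, -10, 0], [0, 11.7, 18.6, -10, 0], [0, 11.7, 18.6, -10, 0], [0, 11.7, 18.6, -10, 0]]}}

```text
time: 1.85
eef_pos: [0.6097, 0.0812, 0.1502]
orientation: [0.0, 0.979, 0.202, -0.001]
wrist_force: [-0.2, 0.2, 0.1]
finger_gap: 0.0852
```

>>> {"op": "arm_command", "data": {"commands": [[0, 0, 0.2, 0, 0], [0, 0, 0.2, 0, 0], [0, 0, 0.2, 0, 0]]}}

```text
time: 2.1
eef_pos: [0.6109, 0.0826, 0.1524]
orientation: [0.0, 0.98, 0.201, 0.002]
wrist_force: [-0.1, -1.0, -0.1]
finger_gap: 0.0853
```

Run:
```python
from h import *
cap('side','s1')
print(manip.observe()['eef_pos'])
im=np.load('s1.npz')['im'];cv2.imwrite('pics/s1c.png',cv2.resize(im[90:290,100:300,::-1],(600,600)))
```

```text
[0.61068251 0.08271729 0.15202495]
```

View pics/s1c.png

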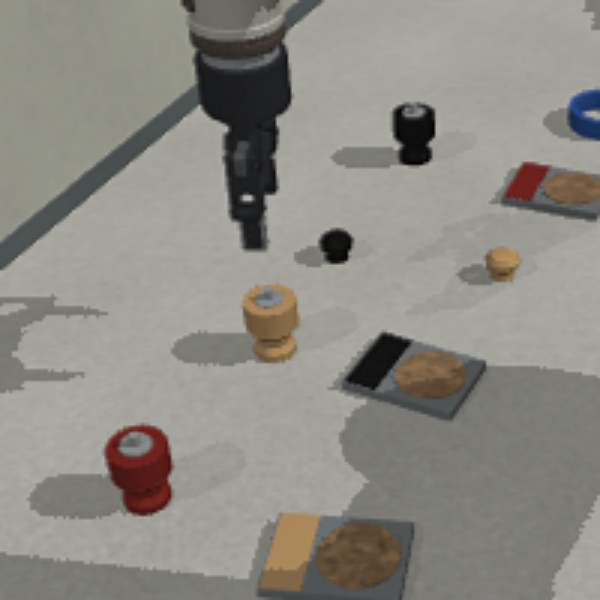

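The fingers are above the pale foot (at (272,320) in this crop). Descending and gripping.

>>> {"op": "arm_command", "data": {"commands": [[0, -0.1, 0.1, -2, 0], [0, -0.1, 0.1, -4, 0], [0, -0.1, 0.1, -6, 0], [0, -0.1, 0.1, -8, 0], [0, -0.1, 0.1, -9.5, 0], [0, -0.1, 0.1, -10.6, 0], [0, -0.1, 0.1, -10.6, 0], [0, -0.1, 0.1, -10.6, 0]]}}

```text
time: 2.82
eef_pos: [0.6091, 0.0843, 0.0446]
orientation: [-0.0, 0.979, 0.202, -0.0]
wrist_force: [-0.2, -0.2, 0.3]
finger_gap: 0.0853
```

>>> {"op": "arm_command", "data": {"commands": [[0.2, 0, 0, 0, 0], [0.4, 0, 0, 0, 0], [0.6, 0, 0, 0, 0], [0.8, 0, 0, 0, 0], [0.8, 0, 0, 0, 0], [0.8, 0, 0, 0, 0], [0.8, 0, 0, 0, 0], [0.8, 0, 0, 0, 0], [0.8, 0, 0, 0, 0]]}}

```text
time: 3.57
eef_pos: [0.6103, 0.0845, 0.0459]
orientation: [0.0, 0.979, 0.202, 0.001]
wrist_force: [-0.1, -0.8, 5.1]
finger_gap: 0.0482
```

>>> {"op": "arm_command", "data": {"commands": [[0.8, 0, 0, 1, 0], [0.8, 0, 0, 3, 0], [0.8, 0, 0, 5, 0], [0.8, 0, 0, 7, 0], [0.8, 0, 0, 9, 0], [0.8, 0, 0, 10, 0], [0.8, 0, 0, 10, 0], [0.8, 0, 0, 10, 0]]}}

```text
time: 4.23
eef_pos: [0.6089, 0.0846, 0.1442]
orientation: [-0.0, 0.979, 0.202, 0.0]
wrist_force: [-0.3, -0.7, -1.4]
finger_gap: 0.0485
```

>>> {"op": "arm_command", "data": {"commands": [[0.8, -1, 1, 0, 0], [0.8, -3, 3, 0, 0], [0.8, -5, 5.5, 0, 0], [0.8, -7, 8, 0, 0], [0.8, -9, 10.5, 0, 0], [0.8, -11, 13, 0, 0], [0.8, -13, 15, 0, 0], [0.8, -15, 17, 0, 0], [0.8, -17, 19, 0, 0], [0.8, -18.5, 20.5, 0, 0], [0.8, -19, 21.3, 0, 0], [0.8, -19, 21.3, 0, 0]]}}

```text
time: 5.23
eef_pos: [0.417, 0.2984, 0.1427]
orientation: [0.0, 0.979, 0.203, -0.002]
wrist_force: [0.5, 0.7, -1.3]
finger_gap: 0.0483
```

>>> {"op": "arm_command", "data": {"commands": [[0.8, 0, 0, 0, 0], [0.8, 0, 0, 0, 0], [0.8, 0, 0, 0, 0], [0.8, 0, 0, 0, 0]]}}

```text
time: 5.57
eef_pos: [0.4198, 0.2968, 0.1442]
orientation: [0.0, 0.98, 0.201, 0.0]
wrist_force: [0.8, -0.0, -0.6]
finger_gap: 0.0483
```

Run:
```python
from h import *
cap('side','s2')
print(manip.observe())
im=np.load('s2.npz')['im'];cv2.imwrite('pics/s2c.png',cv2.resize(im[120:320,130:330,::-1],(600,600)))
```

```text
{'time': 5.6167, 'joint_positions': array([ 3.80473174e-01,  1.11352518e-01,  1.86941481e+00, -1.22811764e-04,
        1.16079087e+00,  1.54582012e+00]), 'qvel': array([ 7.60077336e-03, -1.65603258e-03,  1.93686379e-03, -5.21678734e-05,
       -4.74177713e-04,  2.36286189e-03]), 'joint_efforts': array([ 2.03465880e-02, -3.51909113e+01, -3.06524134e+01, -1.02419795e-03,
       -2.15418513e-03, -2.83947338e-03]), 'eef_pos': array([0.41963852, 0.29693904, 0.14426803]), 'orientation': array([5.23837946e-05, 9.79516698e-01, 2.01362945e-01, 2.69121861e-05]), 'wrist_force': array([ 0.53072302,  0.00559907, -0.5280035 ]), 'wrist_torque': array([ 0.07586064, -0.02705009, -0.05665575]), 'finger_gap': 0.04807928508875321}
```

View pics/s2c.png

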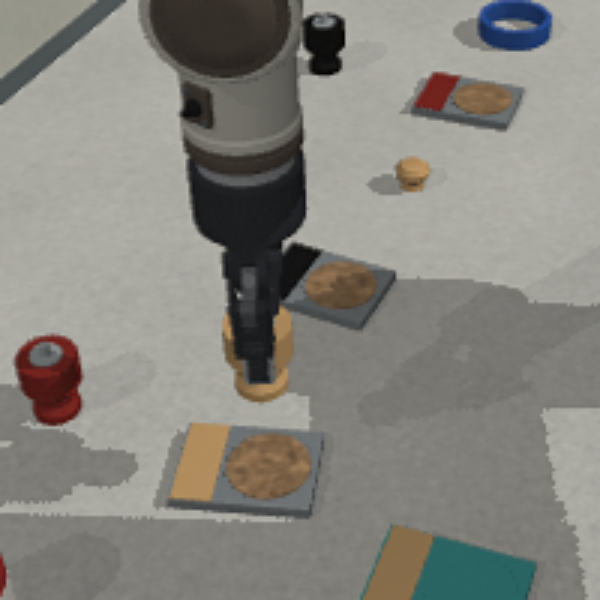

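The pale foot hangs upright above its cork (pad at (268,465) in the crop). I'll lower it in small steps and watch the force.

>>> {"op": "arm_command", "data": {"commands": [[0.8, 0, 0, -2, 0], [0.8, 0, 0.1, -4, 0], [0.8, 0, 0.1, -6, 0], [0.8, 0, 0.1, -7, 0], [0.8, 0, 0.1, -7.6, 0], [0.8, 0, 0.1, -8, 0], [0.8, 0, 0.1, -8, 0], [0.8, 0, 0.1, -8, 0]]}}

```text
time: 6.28
eef_pos: [0.4197, 0.2988, 0.0651]
orientation: [-0.0, 0.979, 0.202, 0.001]
wrist_force: [-0.0, 0.1, -0.7]
finger_gap: 0.0482
```

>>> {"op": "arm_command", "data": {"commands": [[0.8, 0, 0, -0.2, 0], [0.8, 0, 0, -0.4, 0], [0.8, 0, 0, -0.4, 0], [0.8, 0, 0, -0.4, 0]]}}

```text
time: 6.62
eef_pos: [0.419, 0.2986, 0.0604]
orientation: [-0.0, 0.979, 0.202, 0.0]
wrist_force: [0.8, 0.4, -0.6]
finger_gap: 0.0481
```

>>> {"op": "arm_command", "data": {"commands": [[0.8, 0, 0, -0.1, 0], [0.8, 0, 0, -0.15, 0], [0.8, 0, 0, -0.2, 0], [0.8, 0, 0, -0.2, 0], [0.8, 0, 0, -0.2, 0]]}}

```text
time: 7.03
eef_pos: [0.419, 0.2986, 0.0583]
orientation: [-0.0, 0.979, 0.202, -0.0]
wrist_force: [0.2, 0.1, -0.8]
finger_gap: 0.0482
```

>>> {"op": "arm_command", "data": {"commands": [[0.8, 0, 0, -0.05, 0], [0.8, 0, 0, -0.1, 0], [0.8, 0, 0, -0.1, 0], [0.8, 0, 0, -0.1, 0]]}}

```text
time: 7.37
eef_pos: [0.4192, 0.2986, 0.0578]
orientation: [0.0, 0.979, 0.202, 0.0]
wrist_force: [-2.4, -0.7, 4.9]
finger_gap: 0.048
```

Contact, at +5 N. Releasing.

>>> {"op": "arm_command", "data": {"commands": [[0.6, 0, 0, 0, 0], [0.4, 0, 0, 0, 0], [0.2, 0, 0, 0, 0], [0, 0, 0, 0, 0], [0, 0, 0, 0, 0], [0, 0, 0, 0, 0], [0, 0, 0, 0, 0], [0, 0, 0, 0, 0]]}}

```text
time: 8.03
eef_pos: [0.419, 0.2986, 0.0573]
orientation: [-0.0, 0.979, 0.202, 0.0]
wrist_force: [0.6, 0.4, -0.4]
finger_gap: 0.0853
```

>>> {"op": "arm_command", "data": {"commands": [[0, 0, 0, 1, 0], [0, 0, 0, 2.5, 0], [0, 0, 0, 4.5, 0], [0, 0, 0, 7, 0], [0, 0, 0, 9, 0], [0, 2, 0, 9.5, 0], [0, 5, 0, 9.5, 0], [0, 8, 0, 9.5, 0], [0, 11, 0, 9.5, 0], [0, 14, 0, 9.5, 0], [0, 17, 0, 9.5, 0], [0, 19.5, -0.2, 9.5, 0]]}}

```text
time: 9.03
eef_pos: [0.6159, 0.2965, 0.1532]
orientation: [-0.0, 0.979, 0.202, 0.001]
wrist_force: [0.2, 0.4, 0.9]
finger_gap: 0.0854
```

>>> {"op": "arm_command", "data": {"commands": [[0, 0, 0, 0, 0], [0, 0, 0, 0, 0], [0, 0, 0, 0, 0], [0, 0, 0, 0, 0], [0, 0, 0, 0, 0]]}}

```text
time: 9.45
eef_pos: [0.613, 0.297, 0.1526]
orientation: [-0.0, 0.979, 0.202, -0.0]
wrist_force: [-0.2, -0.7, 0.4]
finger_gap: 0.0857
```

Run:
```python
from m import *
cap('side','s3');cap('top','t3')
print(manip.observe()['eef_pos'])
for tag in('s3','t3'):
    im,w=cloud(tag)
    P=w[region(w,(.42,.298),.045,.045,.07)];print(tag,len(P),len(P) and fit(P[(P[:,2]<.069)]).round(4))
    P=w[region(w,(.6145,.2955),.04,.034,.056)];print(tag,len(P),len(P) and fit(P).round(4))
im=np.load('s3.npz')['im'];cv2.imwrite('pics/s3c.png',cv2.resize(im[120:320,100:300,::-1],(600,600)))
```

```text
[0.61326052 0.29686234 0.1526061 ]
s3 177 [0.4197 0.2979 0.0248]
s3 147 [0.6151 0.2964 0.0244]
t3 0 0
t3 10 [0.6161 0.2959 0.0247]
```

View pics/s3c.png

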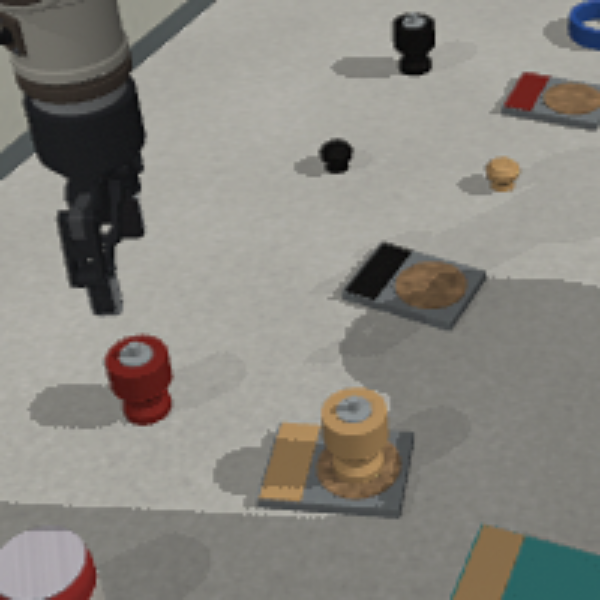

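View pics/t3.png

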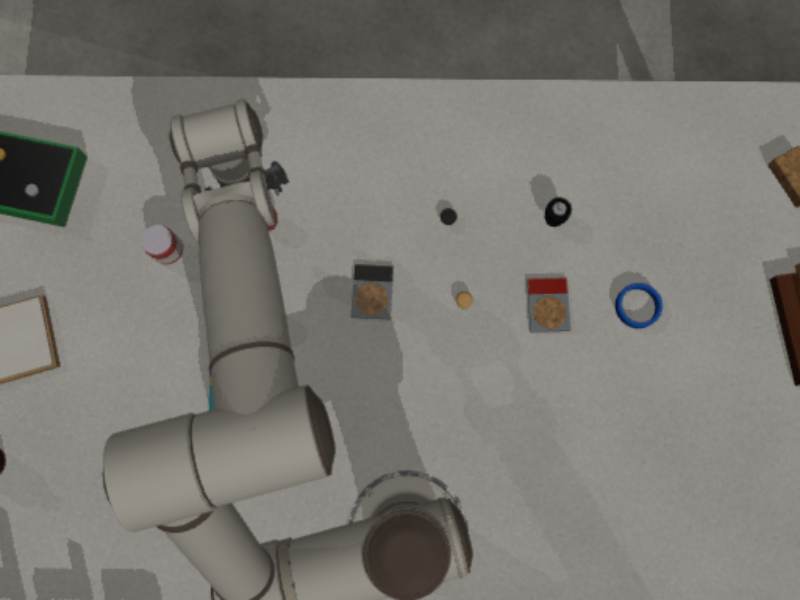

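The pale foot stands in the middle of its cork (crop (355,455)), upright and released. The gripper is now over the red foot at crop (140,380).

>>> {"op": "arm_command", "data": {"commands": [[0, 0.15, 0, -2, 0], [0, 0.15, 0, -4, 0], [0, 0.15, 0, -6, 0], [0, 0.15, 0, -8, 0], [0, 0.15, 0, -9.5, 0], [0, 0.15, 0, -10.6, 0], [0, 0.15, 0, -10.6, 0], [0, 0.15, 0, -10.6, 0]]}}

```text
time: 10.22
eef_pos: [0.6153, 0.2966, 0.0462]
orientation: [0.0, 0.979, 0.202, -0.0]
wrist_force: [0.5, -0.0, -0.3]
finger_gap: 0.0856
```

>>> {"op": "arm_command", "data": {"commands": [[0.2, 0, 0, 0, 0], [0.4, 0, 0, 0, 0], [0.6, 0, 0, 0, 0], [0.8, 0, 0, 0, 0], [0.8, 0, 0, 0, 0], [0.8, 0, 0, 0, 0], [0.8, 0, 0, 0, 0], [0.8, 0, 0, 0, 0], [0.8, 0, 0, 0, 0]]}}

```text
time: 10.97
eef_pos: [0.6167, 0.297, 0.0482]
orientation: [-0.0, 0.979, 0.202, 0.002]
wrist_force: [0.1, 0.5, 5.6]
finger_gap: 0.0483
```

>>> {"op": "arm_command", "data": {"commands": [[0.8, 0, 0, 1, 0], [0.8, 0, 0, 3, 0], [0.8, 0, 0, 5, 0], [0.8, 0, 0, 7, 0], [0.8, 0, 0, 9, 0], [0.8, 0, 0, 11, 0], [0.8, 0, 0, 12, 0], [0.8, 0, 0, 12, 0], [0.8, 0, 0, 12, 0]]}}

```text
time: 11.72
eef_pos: [0.6154, 0.2965, 0.1662]
orientation: [0.0, 0.979, 0.202, 0.0]
wrist_force: [-0.4, -0.6, -1.0]
finger_gap: 0.0482
```

>>> {"op": "arm_command", "data": {"commands": [[0.8, -0.5, -1.5, 0, 0], [0.8, -1.5, -4.5, 0, 0], [0.8, -2.5, -8, 0, 0], [0.8, -3.5, -11.5, 0, 0], [0.8, -4.7, -15, 0, 0], [0.8, -6, -18.5, 0, 0], [0.8, -7, -22, 0, 0], [0.8, -8, -25.5, 0, 0], [0.8, -9.2, -29, 0, 0], [0.8, -10.4, -32.5, 0, 0], [0.8, -11.6, -36, 0, 0], [0.8, -12.7, -39.2, 0, 0]]}}

```text
time: 12.72
eef_pos: [0.4863, -0.0966, 0.1644]
orientation: [-0.001, 0.979, 0.202, -0.001]
wrist_force: [0.8, -1.1, -0.9]
finger_gap: 0.048
```

>>> {"op": "arm_command", "data": {"commands": [[0.8, -1, -3.2, 0, 0], [0.8, -2, -6.5, 0, 0], [0.8, -3, -9.7, 0, 0], [0.8, -4, -13, 0, 0], [0.8, -5, -16, 0, 0], [0.8, -5.6, -17.8, 0, 0], [0.8, -5.9, -18.5, 0, 0], [0.8, -5.9, -18.5, 0, 0], [0.8, -5.9, -18.5, 0, 0], [0.8, -5.9, -18.5, 0, 0], [0.8, -5.9, -18.5, 0, 0]]}}

```text
time: 13.63
eef_pos: [0.4298, -0.279, 0.1659]
orientation: [-0.0, 0.979, 0.203, -0.0]
wrist_force: [-0.5, 0.3, -0.7]
finger_gap: 0.0482
```

Run:
```python
from h import *
cap('side','s4')
print(manip.observe()['eef_pos'],manip.observe()['joint_positions'].round(2))
im=np.load('s4.npz')['im'];cv2.imwrite('pics/s4c.png',cv2.resize(im[80:230,200:350,::-1],(600,600)))
```

```text
[ 0.42985932 -0.27918944  0.16606461] [-0.81  0.08  1.86  0.    1.21  0.35]
```

View pics/s4c.png

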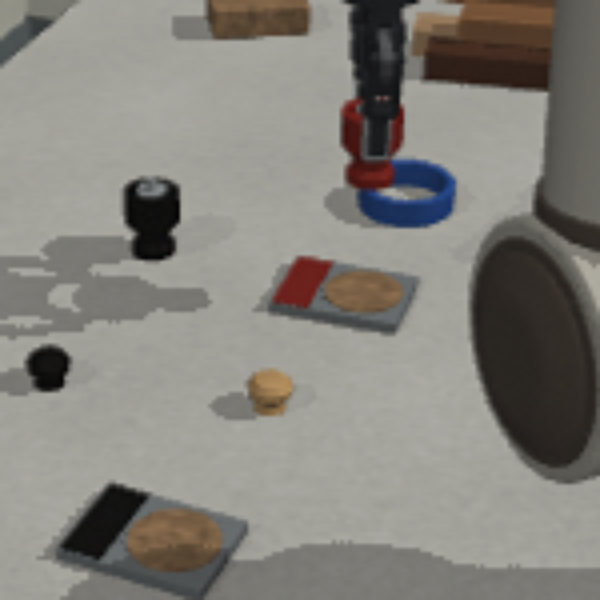

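The red foot is held at (372,145) in the crop, above the red-stripe board's cork at (365,290). Lowering.

>>> {"op": "arm_command", "data": {"commands": [[0.8, -0.1, -0.1, -2, 0], [0.8, -0.1, -0.2, -4, 0], [0.8, -0.1, -0.2, -6, 0], [0.8, -0.1, -0.2, -8, 0], [0.8, -0.1, -0.2, -9, 0], [0.8, -0.1, -0.2, -9.6, 0], [0.8, -0.1, -0.2, -10, 0], [0.8, -0.1, -0.2, -10, 0], [0.8, -0.1, -0.2, -10, 0], [0.8, -0.1, -0.2, -10, 0]]}}

```text
time: 14.52
eef_pos: [0.4292, -0.2831, 0.0674]
orientation: [0.001, 0.979, 0.202, 0.001]
wrist_force: [-0.5, -0.7, -1.4]
finger_gap: 0.048
```

>>> {"op": "arm_command", "data": {"commands": [[0.8, 0, 0, -0.1, 0], [0.8, 0, 0, -0.2, 0], [0.8, 0, 0, -0.3, 0], [0.8, 0, 0, -0.4, 0], [0.8, 0, 0, -0.4, 0], [0.8, 0, 0, -0.4, 0]]}}

```text
time: 15.02
eef_pos: [0.4284, -0.2824, 0.0622]
orientation: [-0.0, 0.979, 0.202, -0.0]
wrist_force: [0.2, 0.3, -1.7]
finger_gap: 0.0481
```

>>> {"op": "arm_command", "data": {"commands": [[0.8, 0, 0.1, -0.05, 0], [0.8, 0, 0.1, -0.1, 0], [0.8, 0, 0.1, -0.15, 0], [0.8, 0, 0.1, -0.2, 0], [0.8, 0, 0.1, -0.2, 0], [0.8, 0, 0.1, -0.2, 0]]}}

```text
time: 15.52
eef_pos: [0.4285, -0.2814, 0.0603]
orientation: [-0.0, 0.979, 0.202, 0.0]
wrist_force: [-0.3, 0.3, -0.9]
finger_gap: 0.0487
```

>>> {"op": "arm_command", "data": {"commands": [[0.8, 0, 0, -0.05, 0], [0.8, 0, 0, -0.1, 0], [0.8, 0, 0, -0.1, 0], [0.8, 0, 0, -0.1, 0]]}}

```text
time: 15.85
eef_pos: [0.4286, -0.2815, 0.0601]
orientation: [-0.0, 0.979, 0.202, -0.0]
wrist_force: [-2.3, 2.8, 5.6]
finger_gap: 0.0484
```

>>> {"op": "arm_command", "data": {"commands": [[0.6, 0, 0, 0, 0], [0.4, 0, 0, 0, 0], [0.2, 0, 0, 0, 0], [0, 0, 0, 0, 0], [0, 0, 0, 0, 0], [0, 0, 0, 0, 0], [0, 0, 0, 0, 0], [0, 0, 0, 0, 0]]}}

```text
time: 16.52
eef_pos: [0.4285, -0.2814, 0.0592]
orientation: [-0.0, 0.979, 0.202, -0.0]
wrist_force: [0.2, 0.1, 0.6]
finger_gap: 0.0852
```

>>> {"op": "arm_command", "data": {"commands": [[0, 0, 0, 1, 0], [0, 0, 0, 2.5, 0], [0, 0, 0, 4.5, 0], [0, 0, 0, 7, 0], [0, 0, 0, 9, 0], [0, 2, 0, 9.5, 0], [0, 5, -0.5, 9.5, 0], [0, 8, -0.8, 9.5, 0], [0, 11, -1.2, 9.5, 0], [0, 14, -1.5, 9.5, 0], [0, 17, -1.5, 9.5, 0], [0, 20, -1.5, 9.5, 0]]}}

```text
time: 17.52
eef_pos: [0.6299, -0.2965, 0.1551]
orientation: [0.0, 0.979, 0.202, 0.0]
wrist_force: [0.4, 0.2, -0.0]
finger_gap: 0.0854
```

>>> {"op": "arm_command", "data": {"commands": [[0, 0, 0, 0, 0], [0, 0, 0, 0, 0], [0, 0, 0, 0, 0], [0, 0, 0, 0, 0], [0, 0, 0, 0, 0]]}}

```text
time: 17.93
eef_pos: [0.6277, -0.2967, 0.1549]
orientation: [0.0, 0.979, 0.202, -0.0]
wrist_force: [-0.6, 0.1, -0.0]
finger_gap: 0.0856
```

Run:
```python
from m import *
cap('side','s5')
print(manip.observe()['eef_pos'])
for tag in('s5',):
    im,w=cloud(tag)
    P=w[region(w,(.428,-.281),.045,.045,.07)];print(tag,len(P),len(P) and fit(P[(P[:,2]<.069)]).round(4))
    P=w[region(w,(.629,-.297),.04,.034,.056)];print(tag,len(P),len(P) and fit(P).round(4))
im=np.load('s5.npz')['im'];cv2.imwrite('pics/s5c.png',cv2.resize(im[60:210,200:350,::-1],(600,600)))
```

```text
[ 0.62777158 -0.29666327  0.15484632]
s5 98 [ 0.4274 -0.2826  0.025 ]
s5 78 [ 0.6288 -0.2956  0.0233]
```

View pics/s5c.png

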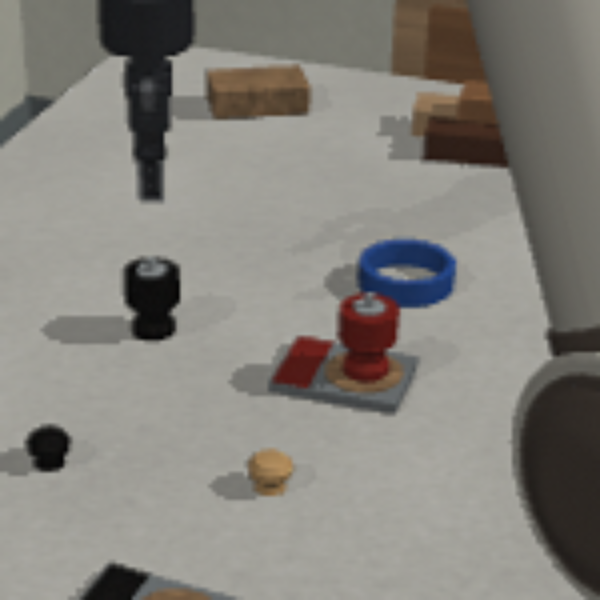

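The red foot stands on its cork (crop (366,345)), within about 2 mm of centre. The gripper is above the black foot (crop (153,300)).

>>> {"op": "arm_command", "data": {"commands": [[0, 0.15, 0, -2, 0], [0, 0.15, 0, -4, 0], [0, 0.15, 0, -6, 0], [0, 0.15, 0, -8, 0], [0, 0.15, 0, -9.7, 0], [0, 0.15, 0, -10.9, 0], [0, 0.15, 0, -10.9, 0], [0, 0.15, 0, -10.9, 0]]}}

```text
time: 18.65
eef_pos: [0.6296, -0.2964, 0.0452]
orientation: [-0.0, 0.979, 0.202, -0.0]
wrist_force: [-0.5, 0.1, 0.2]
finger_gap: 0.0854
```

>>> {"op": "arm_command", "data": {"commands": [[0.2, 0, 0, 0, 0], [0.4, 0, 0, 0, 0], [0.6, 0, 0, 0, 0], [0.8, 0, 0, 0, 0], [0.8, 0, 0, 0, 0], [0.8, 0, 0, 0, 0], [0.8, 0, 0, 0, 0], [0.8, 0, 0, 0, 0], [0.8, 0, 0, 0, 0]]}}

```text
time: 19.4
eef_pos: [0.6311, -0.2971, 0.0473]
orientation: [0.001, 0.979, 0.202, 0.001]
wrist_force: [-0.2, 0.8, 6.0]
finger_gap: 0.0481
```

>>> {"op": "arm_command", "data": {"commands": [[0.8, 0, 0, 1, 0], [0.8, 0, 0, 3, 0], [0.8, 0, 0, 5, 0], [0.8, 0, 0, 7, 0], [0.8, 0, 0, 9, 0], [0.8, 0, 0, 11, 0], [0.8, 0, 0, 12, 0], [0.8, 0, 0, 12, 0], [0.8, 0, 0, 12, 0]]}}

```text
time: 20.15
eef_pos: [0.63, -0.2965, 0.1654]
orientation: [0.0, 0.979, 0.202, 0.0]
wrist_force: [-0.9, 0.1, -0.1]
finger_gap: 0.0485
```

>>> {"op": "arm_command", "data": {"commands": [[0.8, -0.7, 1.5, 0, 0], [0.8, -2.3, 5, 0, 0], [0.8, -4, 8.5, 0, 0], [0.8, -5.7, 12, 0, 0], [0.8, -7.4, 15.5, 0, 0], [0.8, -9, 19, 0, 0], [0.8, -10.7, 22.5, 0, 0], [0.8, -12.4, 26, 0, 0], [0.8, -14, 29.5, 0, 0], [0.8, -15.7, 33, 0, 0], [0.8, -17, 35.7, 0, 0], [0.8, -17.8, 37.3, 0, 0]]}}

```text
time: 21.15
eef_pos: [0.4488, 0.0792, 0.1632]
orientation: [-0.001, 0.979, 0.203, -0.002]
wrist_force: [-0.1, -0.4, -0.5]
finger_gap: 0.0481
```

>>> {"op": "arm_command", "data": {"commands": [[0.8, 0, 0, 0, 0], [0.8, 0, 0, 0, 0], [0.8, 0, 0, 0, 0], [0.8, 0, 0, 0, 0], [0.8, 0, 0, 0, 0]]}}

```text
time: 21.57
eef_pos: [0.4523, 0.0756, 0.1651]
orientation: [0.0, 0.98, 0.201, -0.0]
wrist_force: [0.8, -0.3, -0.7]
finger_gap: 0.0483
```

Run:
```python
from h import *
cap('side','s6')
print(manip.observe()['eef_pos'])
im=np.load('s6.npz')['im'];cv2.imwrite('pics/s6c.png',cv2.resize(im[90:290,130:330,::-1],(600,600)))
```

```text
[0.45235326 0.07572586 0.16513482]
```

View pics/s6c.png

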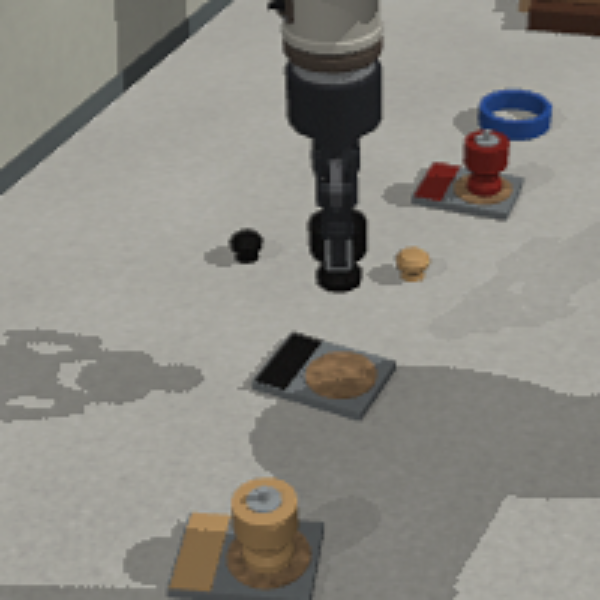

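The black foot is at (338,250) in the crop, above the black-stripe cork at (340,375). Lowering.

>>> {"op": "arm_command", "data": {"commands": [[0.8, -0.1, 0.1, -2, 0], [0.8, -0.1, 0.1, -4, 0], [0.8, -0.1, 0.1, -6, 0], [0.8, -0.1, 0.1, -8, 0], [0.8, -0.1, 0.1, -9, 0], [0.8, -0.1, 0.1, -9.6, 0], [0.8, -0.1, 0.1, -10, 0], [0.8, -0.1, 0.1, -10, 0], [0.8, -0.1, 0.1, -10, 0], [0.8, -0.1, 0.1, -10, 0]]}}

```text
time: 22.45
eef_pos: [0.452, 0.0775, 0.0663]
orientation: [0.0, 0.979, 0.202, 0.001]
wrist_force: [-0.5, 0.0, -1.5]
finger_gap: 0.0484
```

>>> {"op": "arm_command", "data": {"commands": [[0.8, 0, 0, -0.1, 0], [0.8, 0, 0, -0.2, 0], [0.8, 0, 0, -0.3, 0], [0.8, 0, 0, -0.4, 0], [0.8, 0, 0, -0.4, 0], [0.8, 0, 0, -0.4, 0]]}}

```text
time: 22.95
eef_pos: [0.4509, 0.0776, 0.0612]
orientation: [-0.0, 0.979, 0.202, -0.0]
wrist_force: [-0.2, 0.6, -0.7]
finger_gap: 0.0487
```

>>> {"op": "arm_command", "data": {"commands": [[0.8, 0, 0, -0.05, 0], [0.8, 0, 0, -0.1, 0], [0.8, 0, 0, -0.15, 0], [0.8, 0, 0, -0.2, 0], [0.8, 0, 0, -0.2, 0], [0.8, 0, 0, -0.2, 0]]}}

```text
time: 23.45
eef_pos: [0.4511, 0.0776, 0.0593]
orientation: [0.0, 0.979, 0.202, 0.0]
wrist_force: [-0.1, 1.0, 0.3]
finger_gap: 0.0481
```

>>> {"op": "arm_command", "data": {"commands": [[0.8, 0, 0, -0.05, 0], [0.8, 0, 0, -0.1, 0], [0.8, 0, 0, -0.1, 0], [0.8, 0, 0, -0.1, 0]]}}

```text
time: 23.78
eef_pos: [0.4512, 0.0776, 0.0593]
orientation: [-0.0, 0.979, 0.202, -0.0]
wrist_force: [-4.4, 0.8, 10.6]
finger_gap: 0.048
```

>>> {"op": "arm_command", "data": {"commands": [[0.8, 0, 0, 0.05, 0], [0.8, 0, 0, 0.05, 0], [0.6, 0, 0, 0.05, 0], [0.4, 0, 0, 0.05, 0], [0.2, 0, 0, 0.05, 0], [0, 0, 0, 0.05, 0], [0, 0, 0, 0.05, 0], [0, 0, 0, 0.05, 0], [0, 0, 0, 0.05, 0], [0, 0, 0, 0.05, 0]]}}

```text
time: 24.62
eef_pos: [0.451, 0.0775, 0.0587]
orientation: [-0.0, 0.979, 0.202, -0.0]
wrist_force: [-0.3, 0.1, 0.5]
finger_gap: 0.0855
```

>>> {"op": "arm_command", "data": {"commands": [[0, 0, 0, 1, 0], [0, 0, 0, 2.5, 0], [0, 0, 0, 4.5, 0], [0, 0, 0, 7, 0], [0, 0, 0, 10, 0], [0, 0, 0, 13, 0], [0, 0, 0, 16, 0], [0, 0, -3, 18, 0], [0, 0, -6, 18, 0], [0, 0, -9, 18, 0], [0, 0, -12, 18, 0], [0, 0, -12, 18, 0]]}}

```text
time: 25.62
eef_pos: [0.4511, -0.0465, 0.24]
orientation: [0.001, 0.98, 0.2, 0.0]
wrist_force: [0.0, 1.0, 0.0]
finger_gap: 0.0854
```

>>> {"op": "arm_command", "data": {"commands": [[0, 0, -3, 0, 0], [0, 0, -5, 0, 0], [0, 0, -5, 0, 0], [0, 0, -5, 0, 0], [0, 0, -5, 0, 0]]}}

```text
time: 26.03
eef_pos: [0.4509, -0.0917, 0.239]
orientation: [-0.0, 0.979, 0.202, 0.0]
wrist_force: [0.2, 0.6, -0.3]
finger_gap: 0.0852
```

Run:
```python
from m import *
cap('side','s7')
cap('top','t7')
s=manip.observe();print(s['time'],s['eef_pos'],s['wrist_force'])
for tag in('s7','t7'):
    im,w=cloud(tag)
    for n,c in dict(pale=(.4195,.298),red=(.428,-.281),black=(.4515,.077)).items():
        P=w[region(w,c,.045,.045,.069)];A=w[region(w,c,.045,.07,.2)]
        print(tag,n,len(P),fit(P).round(4) if len(P)>8 else None, A[:,2].max() if len(A) else None)
```

```text
26.1333 [ 0.45098065 -0.09141417  0.23893405] [-0.54458005 -0.09492901  1.03197703]
s7 pale 152 [0.4195 0.2984 0.0246] 0.08551868521416406
s7 red 95 [ 0.4268 -0.2818  0.0241] 0.0871894396350809
s7 black 127 [0.4504 0.0768 0.0247] 0.08567169446132947
t7 pale 58 [0.4178 0.2955 0.0217] 0.0874024170903903
t7 red 48 [ 0.4267 -0.2816  0.0229] 0.08793710460966418
t7 black 39 [0.4474 0.0762 0.021 ] 0.0872653932199868
```

View pics/s7.png

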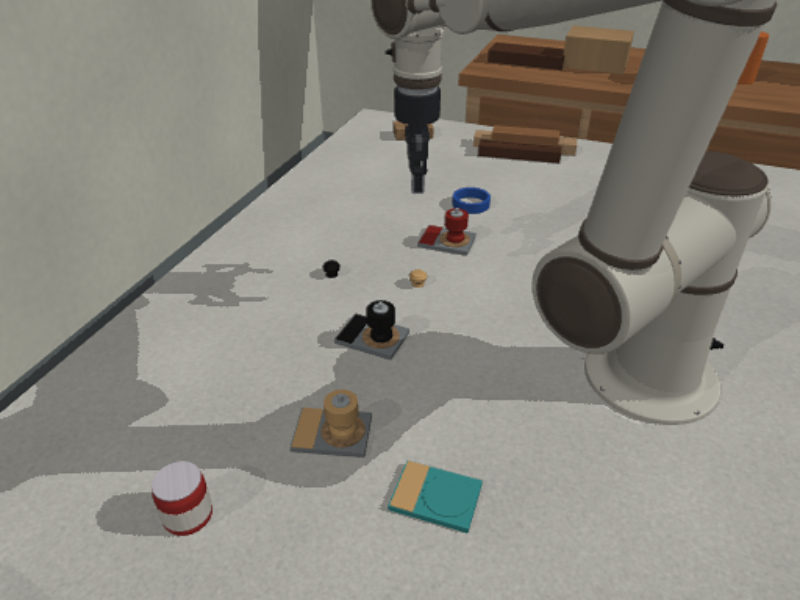

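View pics/t7.png

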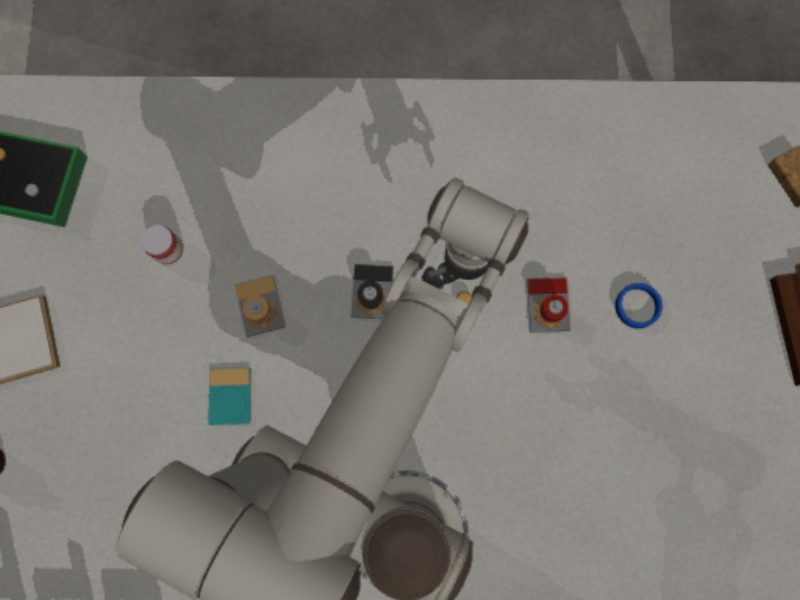

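In the side view all three feet stand upright on their matching corks: pale (341,415), black (380,320) and red (456,227). The knobs, tin and tape look unmoved and the gripper is clear, so I'm handing in.

```bash
python3 -c "
from rig import manip
print(manip.job_done())"
```

```text
the job is handed in; nothing more can be done
None
```

All three feet are standing upright on the corks whose stripes match their colours, placed in the order pale, dark red, black. I lowered each one in steps of about 1 mm until it touched the cork (5–11 N at the wrist), then opened the gripper and backed straight up. The job was handed in at about 26 s.

- **Position on the cork:** in the last side-camera check, each foot was within about 2 mm of its cork centre; about 13 mm would still be wholly on the cork. The stud tops were about 86 mm above the table, against 84 mm expected for a foot standing on the cork.
- **Disagreement:** the last top-camera fits for the pale and black feet were 3–4 mm off the corks' centres. They also gave too small a head radius (about 21 mm instead of 25 mm), so I trust them less. Even those offsets are well inside the 13 mm.
- **Bystanders:** by eye in the before-and-after pictures, the tin, tape roll, drawer knobs and turquoise look-alike board had not moved. In the last top view the arm partly hid the pale knob and fully hid the black one, but both show unmoved from the side. I did not re-measure any of these.

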